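Change over two push-pull bottles

TASK

Change over the two white push-pull bottles with the grey ribbed caps that are fixed to the bench: open the tall slim one by pulling its cap straight up as far as it goes, and shut the short wide one by pressing its raised cap straight down until it is fully home. Leave both caps like that and let go.

Things in the scene. Friction and masses are not known exactly. Their poses are not given: they have to be found in the camera images.
- tall_cap (a joint): Slide of the tall bottle's push-pull cap, m: 0 = fully home (shut), 0.010 = up at its stop (open). A tight fit holds it: about 6 N along the slide moves it, either way, and it stays where it is left. It never comes off the bottle. Starts shut.
- tall_cap_mid (a point): Centre, half-way up, of the tall bottle's grey ribbed cap; moves with it; z up along the slide. Cap: upright cylinder 28 mm across, 34 high, flat top. Under the shut cap a neck 26 mm across, 20 long, then a sloping shoulder. White bottle 56 mm across, 192 mm high (cap shut), upright in a dark holder 74 mm across, screwed to the bench; it cannot tip or lift. Left or right place varies.
- short_cap (a joint): Slide of the short bottle's push-pull cap, same sense, tight fit and force as the tall one: 0 = fully home (shut), 0.010 = up (open). Starts up, at 0.0085 to 0.010.
- short_cap_mid (a point): Centre, half-way up, of the short wide bottle's grey cap; moves with it; z up along the slide. Cap and neck as on the tall bottle (28 mm across, 34 high); when up, a 9 to 10 mm gap under it shows a thin white stem. White bottle 80 mm across, about 145 mm high with the cap up, 136 mm shut; dark holder 98 mm across, screwed to the bench.

How it is judged (in metres and radians):
At the end, for the whole second after the job is handed in: The tall bottle's cap is up (slide above 7.5 mm of its 10 mm) and the short bottle's cap is down (slide below 2.5 mm) (value of joint tall_cap above 0.0075 m and value of joint short_cap below 0.0025 m); the robot touches nothing.
It also fails if it takes over 32 s, if anything falls off the work surface, if the arm or the gripper's body presses on something with over 40 N, if the wrist force passes 120 N, or if a joint passes its speed limit or range.

ROBOT

A 7-joint arm with a two-finger parallel gripper is mounted at the origin on a cart in front of the work surface, level with it; the furniture and walls round the work are solid. World frame = base frame: x ahead of the robot, y to its left, z up, the work surface at z = 0. Lengths are in mm, angles in rad, forces in N, time in s.
With the tool pointing down it reaches from about 400 to 750 mm from the base axis. Payload 19.5 kg.
Tool frame: the origin (TCP) lies at the very end of the fingers, on their centre line; the grasp point (between the pads) lies 19 mm behind it; z points along the fingers, x is the direction in which the jaws open and shut, and the axes are right-handed (so a half turn about z gives the same grasp; the last joint's range is limited). The gripper opens to 85 mm and grips with 20 to 120 N. Pads are 22 mm wide; open, the fingers measure 114 mm over their backs; the gripper's body (76 mm by 85 mm) begins 54 mm behind the grasp point. The pads swing forward as they close: fully open they stand 13 mm farther back than shut.
Start: joints at [-1.313, 0.707, -0.028, 1.485, 0.022, 0.951, -0.075], TCP at [169.802, 549.329, 231.268] pointing down, gripper open.
Joint ranges: [-2.71, 2.71], [-0.32, 2.16], [-1.57, 1.52], [0, 2.45], [-1.46, 4.6], [0, 2.02], [-2.83, 2.83]. Speed limits (rad/s): [1.89, 1.89, 2.57, 2.57, 3.01, 3.01, 3.01].

INTERFACE

Orientations are given as a unit quaternion [w, x, y, z].
In Python, from rig import readout, vision, arm gives the robot as it stands.
- The arm moves only by the tool play_rows, never from a script. Its argument "plan" is a list of rows, each a list of 2 entries, a list of its own where there are three numbers: the shift along the tool's x, y, z in mm, then the turn, a rotation vector about the tool's x, y, z in rad. A call has 1 to 10 rows; each row is the pose to reach, as a shift and turn from the pose commanded when the call began, along the tool's axes at that moment; what a row does not reach only later rows make up. A row lasts 1/8 s, in which the tool goes at most 62.5 mm and 10.7 degrees, less where a joint would pass 70% of its speed; a pose out of reach is approached as far as the arm can. A call with a gripper value outside its range is refused whole. "hand" is the finger opening in mm, from 0 to 85.4, set as the call begins (left out, the last holds). The fingers move at their own pace and stop on an object; "newtons" is the grip in N (left out, the last holds). Time passes only in rows, so rows that repeat a pose let the fingers close. It gives the time, the measured TCP pose, the force and the opening at its end, in the units of the state.
- readout.get_state(): the state, without advancing time (a new reading comes with each control period).
- vision.camera(name): name is "scene" or "top" or "wrist"; returns the picture (420x560x3 uint8, blue, green, red); there is no depth.
- vision.camera_params(name): a dict with "fx", "fy", "cx", "cy" (pixels), "eye" and "orientation" of the camera in the world; the wrist camera has in their place "mount" (4x4, takes a point from camera to tool coordinates, whose origin is the TCP and whose axes are the tool frame's). Camera axes: x right, y down, z forward; pixel columns grow to the right and rows downward; lengths in mm; the calibration is good to about 2 mm. A picture is of the moment at which its call begins: read the wrist's pose just before it. camera_params takes no time and is no camera call.
- arm.finish_job(): hands the job in, once; it reports no verdict.
The state is a dict: "clock": time; "joint_pos": joint angles; "qvel": joint speeds; "tau": joint torques, N m; "eef_pos": TCP position; "tool_rot": TCP orientation; "contact_force": force on the tool from outside, world axes, zero at the start; "torque": the same for the moment, N m; "width": finger opening in mm.
Only numpy, scipy, OpenCV 4.12 (cv2) and the standard library are available. Lean on these libraries where they do the work, as an engineer would, in place of code of your own. Each camera call takes 0.05 s, during which the arm holds its last target. There are 200 camera calls.

## Working session

There is one attempt and no reset: what is moved stays moved. The work goes in short steps, Python scripts to look and compute and a tool call to move; the robot and the scene stay as the last step left them, time stands still between calls to the robot, and variables do not carry over. Pictures are saved under pics/ and viewed, about 8 in all and at most 12, crops included, and the job is handed in when it is done.

Besides the shell and the picture viewer there is one more tool, called after ">>>" as name(argument=value, ...) on one line, values as JSON. play_rows: Moves the arm, as the interface text tells. Its arguments: {"type":"object","properties":{"plan":{"type":"array","items":{"type":"array"}},"hand":{"type":"number"},"newtons":{"type":"number"}},"required":["plan"]}

```bash
mkdir -p pics
python3 - <<'E'
from rig import readout, vision
import cv2,numpy as np
s=readout.get_state(); print({k:np.round(v,3).tolist() for k,v in s.items()})
ims=[]
for n in("scene","top"):
    im=vision.camera(n); cv2.imwrite(f"pics/{n}0.png",im); ims.append(im)
for n in("scene","top","wrist"): print(n,vision.camera_params(n))
E
```

```text
{'clock': 0.0, 'joint_pos': [-1.313, 0.707, -0.028, 1.485, 0.022, 0.951, -0.075], 'qvel': [-0.002, 0.0, 0.0, 0.0, -0.001, -0.0, 0.001], 'tau': [0.001, -88.322, 1.235, -23.617, 0.017, 0.007, -0.0], 'eef_pos': [169.726, 549.102, 230.833], 'tool_rot': [0.0, 0.805, 0.594, -0.0], 'contact_force': [0.484, 0.017, 0.176], 'torque': [-0.029, 0.001, 0.036], 'width': 85.482}
scene {'fx': 496.84958641775273, 'fy': 496.84958641775273, 'cx': 285.1769127537158, 'cy': 210.1395914421608, 'eye': array([-178.51839373, -644.77648448,  585.03935559]), 'orientation': array([-0.43827222,  0.74724229, -0.42828746,  0.25713087])}
top {'fx': 413.5759995765247, 'fy': 413.5759995765247, 'cx': 272.30805683723867, 'cy': 206.00013041988143, 'eye': array([ 318.55939308, -275.09474416, 1021.46007487]), 'orientation': array([-0.06196558,  0.70432902, -0.70385342,  0.06834656])}
wrist {'fx': 326.6897678925106, 'fy': 326.6897678925106, 'cx': 274.99378575348936, 'cy': 208.57291064373882, 'mount': array([[ 9.99999918e-01, -2.98355224e-04,  2.72348989e-04,
        -1.73004123e+00],
       [ 2.00610645e-04,  9.51949286e-01,  3.06255638e-01,
        -7.92465161e+01],
       [-3.50635395e-04, -3.06255558e-01,  9.51949269e-01,
        -1.42182408e+02],
       [ 0.00000000e+00,  0.00000000e+00,  0.00000000e+00,
         1.00000000e+00]])}
```

View pics/scene0.png

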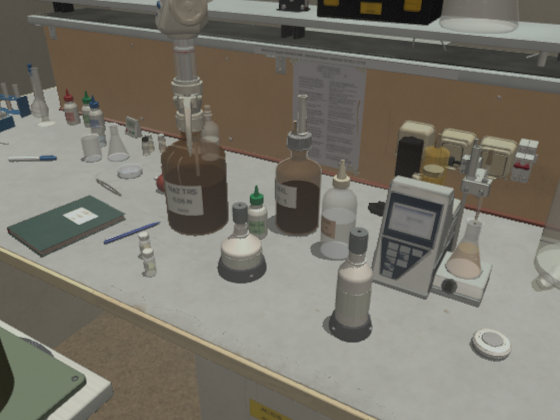

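View pics/top0.png

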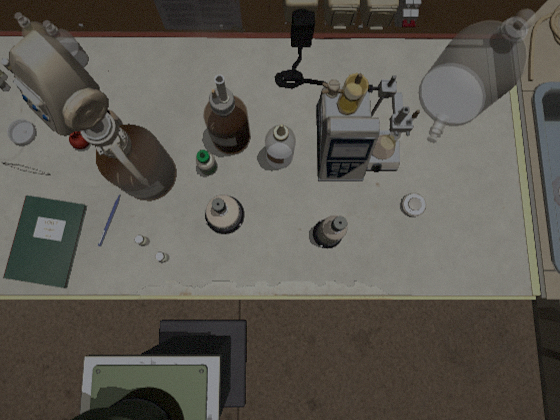

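The scene view shows the tall bottle's cap at about (358,240) and the short one's at (239,213). In the top view they are at (340,223) and (219,204). Next I'll enlarge crops to get the cap-top centres.

Run:
```python
import cv2,numpy as np
s=cv2.imread("pics/scene0.png");t=cv2.imread("pics/top0.png")
def c(im,x,y): return cv2.resize(im[y-25:y+25,x-33:x+33],(396,300),interpolation=cv2.INTER_CUBIC)
m=np.vstack([np.hstack([c(s,358,245),c(s,239,218)]),np.hstack([c(t,335,228),c(t,222,210)])])
cv2.imwrite("pics/crop1.png",np.clip(m*1.5,0,255).astype(np.uint8))
```

```text
(no output)
```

View pics/crop1.png

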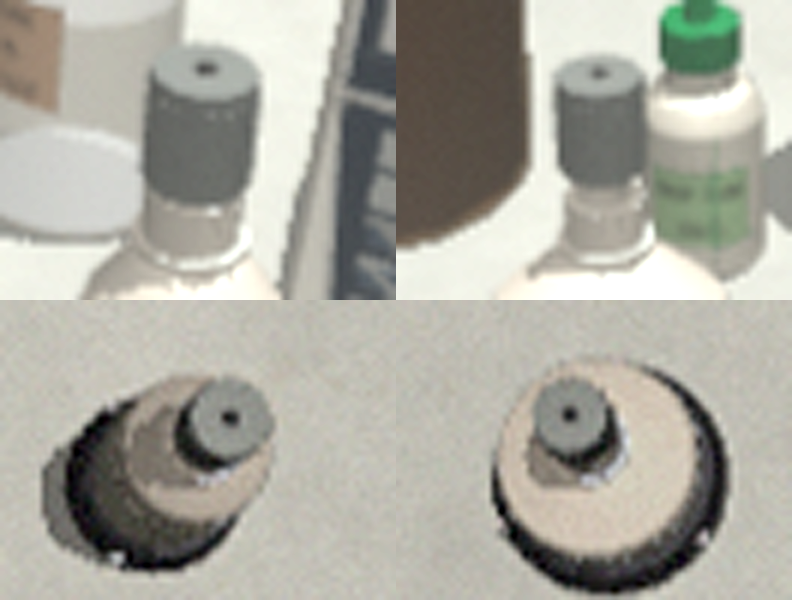

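The crops show the dark holes at the cap-top centres. Tall: scene (358.9,231.1), top (340.1,222.1). Short: scene (239.4,204.8), top (217.6,203.6), with its stem gap visible. I'll triangulate these.

```bash
cat > h.py <<'E'
import numpy as np
from scipy.spatial.transform import Rotation as R
from rig import readout, vision
def rot(q): return R.from_quat(q,scalar_first=True)
def ray(name,u,v,s=None):
    p=vision.camera_params(name); d=np.array([(u-p["cx"])/p["fx"],(v-p["cy"])/p["fy"],1])
    if name=="wrist":
        q=rot(s["tool_rot"]);M=p["mount"];e=np.array(s["eef_pos"])+q.apply(M[:3,3]);d=q.apply(M[:3,:3]@d)
    else: e=np.array(p["eye"]);d=rot(p["orientation"]).apply(d)
    return e,d/np.linalg.norm(d)
def meet(rs):
    A=sum(np.eye(3)-np.outer(d,d) for e,d in rs);b=sum((np.eye(3)-np.outer(d,d))@e for e,d in rs)
    x=np.linalg.solve(A,b);return x,[np.linalg.norm(np.cross(x-e,d)) for e,d in rs]
E
python3 - <<'E'
from h import *
T,S=[meet([ray("scene",*a),ray("top",*b)]) for a,b in [((358.9,231.1),(340.1,222.1)),((239.4,204.8),(217.6,203.6))]]
print(T,S); s=readout.get_state(); q=rot(s["tool_rot"])
print(q.as_matrix().round(3), q.inv().apply(T[0]-s["eef_pos"]),q.inv().apply(S[0]-s["eef_pos"]))
E
```

```text
(array([ 440.54713231, -420.37354067,  191.32824002]), [np.float64(0.11774514129049342), np.float64(0.11774514129034175)]) (array([ 487.39199321, -165.08561872,  144.46809362]), [np.float64(0.043994352204015354), np.float64(0.043994352204005216)])
[[ 0.295  0.955 -0.   ]
 [ 0.955 -0.295 -0.001]
 [-0.001 -0.    -1.   ]] [-846.24128527  545.06309802   40.38356751] [-588.45937204  514.42267425   86.98707647]
```

Run:
```python
from h import *
for n,a,b in [("meterL",(392,181),(322,125)),("meterR",(449,197),(378,127)),("greencap",(256,186),(204,155)),("brown2 top",(302,97),(219,79)),("dispenser collar",(187,85),(103,122)),("clear",(342,163),(281,131))]:
    x,e=meet([ray("scene",*a),ray("top",*b)]);print(n,x.round(),np.round(e,1))
for n,b in [("brownbase",(150,172)),("meterbase",(345,182))]:
    e,d=ray("top",*b);print(n,(e-d*e[2]/d[2]).round())
```

```text
meterL [ 655. -394.  180.] [4.7 4.7]
meterR [ 648. -508.  182.] [1.3 1.3]
greencap [ 602. -129.  126.] [1. 1.]
brown2 top [ 696. -181.  300.] [0.3 0.3]
dispenser collar [599.  27. 317.] [5.9 5.9]
clear [ 630. -303.  207.] [2.5 2.5]
brownbase [597.  27.   0.]
meterbase [ 572. -469.    0.]
```

>>> play_rows(plan=[[[-20,22,-6],[0,0,0]],[[-55,59,-14],[0,0,0]],[[-93,100,-20],[0,0,0]],[[-132,142,-20],[0,0,0]],[[-171,184,-20],[0,0,0]],[[-210,225,-20],[0,0,0]],[[-247,265,-20],[0,0,0]],[[-274,294,-20],[0,0,0]],[[-290,297,-20],[0,0,0]],[[-322,307,-20],[0,0,0]]], hand=0)

```text
clock: 1.35
eef_pos: [367.4, 151.2, 251.1]
tool_rot: [-0.0, 0.804, 0.594, -0.0]
contact_force: [0.7, -0.1, 0.4]
width: -0.3
```

Run:
```python
from h import *
print(meet([ray("scene",191,160),ray("top",152,187)]))
s=readout.get_state();q=rot(s["tool_rot"]);print(s["clock"],s["eef_pos"],s["joint_pos"],s["contact_force"],s["width"],q.as_matrix().round(3))
for p in [(395,-60,250),(487.4,-165.1,200),(487.4,-165.1,144.5)]: print(q.inv().apply(np.array(p)-s["eef_pos"]).round(1))
```

```text
(array([510.9109488 , -36.88974592, 197.91039797]), [np.float64(0.6528473584900842), np.float64(0.6528473584901748)])
1.35 [367.42106719 151.19837385 251.13639117] [-0.41057948  0.42665282 -0.09178851  2.04126644  0.05984322  0.67641879
  0.7319452 ] [ 0.73584985 -0.08081896  0.44886163] -0.3429960389639144 [[ 0.294  0.956 -0.   ]
 [ 0.956 -0.294  0.   ]
 [ 0.    -0.001 -1.   ]]
[-193.8   88.4    1.1]
[-267.1  207.6   51. ]
[-267.2  207.6  106.5]
```

>>> play_rows(plan=[[[-24,11,0],[0,0,0]],[[-72,33,0],[0,0,0]],[[-122,56,0],[0,0,0]],[[-172,79,0],[0,0,0]],[[-220,101,0],[0,0,0]],[[-265,122,5],[0,0,0]],[[-287,136,15],[0,0,0]],[[-279,170,35],[0,0,0]],[[-267,207,51],[0,0,0]],[[-267,207,51],[0,0,0]]])

```text
clock: 2.6
eef_pos: [488.1, -163.6, 198.8]
tool_rot: [-0.001, 0.804, 0.594, -0.0]
contact_force: [-0.5, 0.4, 0.2]
width: -0.1
```

Run:
```python
from h import *
import cv2
s=readout.get_state();q=rot(s["tool_rot"]);print(s["clock"],s["eef_pos"],s["contact_force"])
cv2.imwrite("pics/w1.png",vision.camera("wrist"))
p=vision.camera_params("wrist");M=np.linalg.inv(p["mount"])
for z in(144.5,):
    c=M@np.append(q.inv().apply(np.array([487.4,-165.1,z])-s["eef_pos"]),1);print(c[0]/c[2]*p["fx"]+p["cx"],c[1]/c[2]*p["fy"]+p["cy"])
```

```text
2.6 [ 488.13053545 -163.62730861  198.78154122] [-0.49464768  0.40288615  0.15781862]
275.00799099883574 231.9307767639951
```

View pics/w1.png

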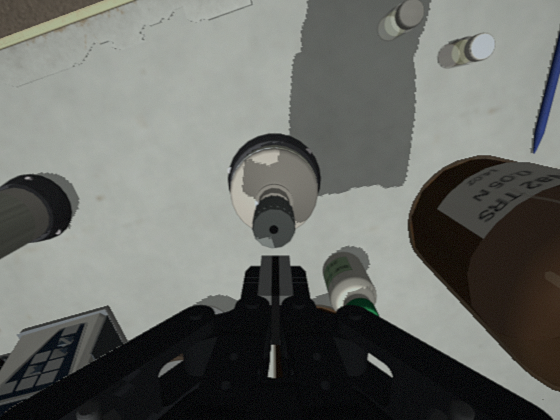

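The wrist view puts the short cap's hole at (274,229), against a prediction of (275,232), so the position is good to about 1 mm. The closed fingers are right above it, so I'll press down now.

>>> play_rows(plan=[[[0,0,16],[0,0,0]],[[0,0,36],[0,0,0]],[[0,0,48],[0,0,0]],[[0,0,52],[0,0,0]],[[0,0,55],[0,0,0]],[[0,0,57],[0,0,0]],[[0,0,59],[0,0,0]],[[0,0,60],[0,0,0]],[[0,0,60],[0,0,0]]])

```text
clock: 3.78
eef_pos: [487.0, -165.2, 140.6]
tool_rot: [0.0, 0.805, 0.594, 0.0]
contact_force: [-0.6, -0.5, 3.0]
width: -0.1
```

>>> play_rows(plan=[[[0,0,2],[0,0,0]],[[0,0,3],[0,0,0]],[[0,0,4],[0,0,0]],[[0,0,5],[0,0,0]],[[0,0,5],[0,0,0]]])

```text
clock: 4.4
eef_pos: [487.1, -165.2, 135.9]
tool_rot: [0.0, 0.805, 0.594, 0.0]
contact_force: [-2.5, 0.7, 13.1]
width: -0.1
```

>>> play_rows(plan=[[[0,0,1],[0,0,0]],[[0,0,2],[0,0,0]],[[0,0,3],[0,0,0]],[[0,0,3],[0,0,0]]])

```text
clock: 4.9
eef_pos: [487.5, -165.4, 135.3]
tool_rot: [0.002, 0.805, 0.593, 0.001]
contact_force: [-15.3, 4.3, 70.7]
width: -0.1
```

The fingers stopped hard at z = 135.3 with 70 N, so the short cap is fully home. Next I'll lift and move over the tall one.

>>> play_rows(plan=[[[0,0,-10],[0,0,0]],[[0,0,-45],[0,0,0]],[[0,0,-85],[0,0,0]],[[-20,3,-102],[0,0,0]],[[-70,8,-102],[0,0,0]],[[-122,14,-102],[0,0,0]],[[-174,20,-102],[0,0,0]],[[-225,27,-102],[0,0,0]],[[-257,30,-102],[0,0,0]],[[-257,30,-102],[0,0,0]]], hand=60)

```text
clock: 6.15
eef_pos: [438.3, -421.8, 233.9]
tool_rot: [-0.0, 0.806, 0.592, -0.0]
contact_force: [0.6, -0.2, -0.3]
width: 59.9
```

Run:
```python
from h import *
import cv2
s=readout.get_state();q=rot(s["tool_rot"]);print(s["clock"],s["eef_pos"],s["contact_force"],s["width"])
cv2.imwrite("pics/w2.png",vision.camera("wrist"))
p=vision.camera_params("wrist");M=np.linalg.inv(p["mount"])
t=q.inv().apply(np.array([440.5,-420.4,191.3])-s["eef_pos"]);print(t)
c=M@np.append(t,1);print(c[0]/c[2]*p["fx"]+p["cx"],c[1]/c[2]*p["fy"]+p["cy"])
```

```text
6.15 [ 438.31360091 -421.77943667  233.85262898] [ 0.63054312 -0.21191531 -0.33084984] 59.939269279475
[ 2.00155542  1.70238923 42.55003016]
280.9939183182641 241.9170896112843
```

View pics/w2.png

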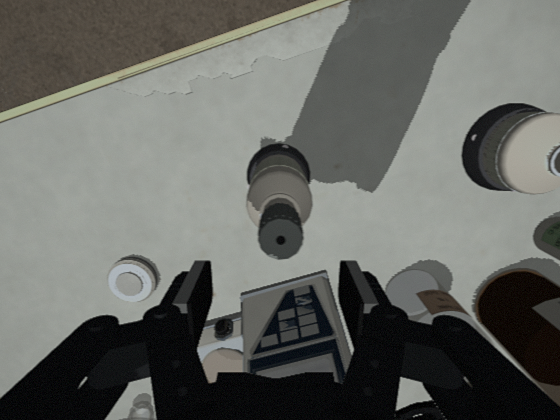

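The tall cap's hole is at (281,240), against a prediction of (281,242), and it sits between the open fingers. Next I'll descend and grip.

>>> play_rows(plan=[[[2,1.5,10],[0,0,0]],[[2,1.5,30],[0,0,0]],[[2,1.5,52],[0,0,0]],[[2,1.5,70],[0,0,0]],[[2,1.5,77],[0,0,0]],[[2,1.5,77],[0,0,0]]])

```text
clock: 6.95
eef_pos: [441.9, -417.6, 157.3]
tool_rot: [-0.0, 0.805, 0.594, -0.0]
contact_force: [0.3, 0.5, 0.9]
width: 59.8
```

>>> play_rows(plan=[[[0,0,0],[0,0,0]],[[0,0,0],[0,0,0]],[[0,0,0],[0,0,0]],[[0,0,0],[0,0,0]],[[0,0,0],[0,0,0]],[[0,0,0],[0,0,0]]], hand=15, newtons=60)

```text
clock: 7.7
eef_pos: [441.5, -419.8, 158.3]
tool_rot: [0.002, 0.805, 0.593, -0.001]
contact_force: [-1.4, -8.7, 5.2]
width: 26.4
```

>>> play_rows(plan=[[[0,0,-1],[0,0,0]],[[0,0,-3],[0,0,0]],[[0,0,-5],[0,0,0]],[[0,0,-7],[0,0,0]],[[0,0,-9],[0,0,0]],[[0,0,-9],[0,0,0]]])

```text
clock: 8.45
eef_pos: [441.4, -419.7, 166.9]
tool_rot: [0.001, 0.805, 0.593, -0.001]
contact_force: [0.4, -10.4, -1.7]
width: 26.5
```

>>> play_rows(plan=[[[0,0,-1],[0,0,0]],[[0,0,-2],[0,0,0]],[[0,0,-2],[0,0,0]]])

```text
clock: 8.82
eef_pos: [441.4, -419.7, 168.5]
tool_rot: [0.001, 0.805, 0.593, -0.001]
contact_force: [1.2, -12.1, -8.5]
width: 27.0
```

>>> play_rows(plan=[[[0,0,-1],[0,0,0]],[[0,0,-2],[0,0,0]],[[0,0,-2],[0,0,0]]])

```text
clock: 9.2
eef_pos: [441.3, -419.6, 168.7]
tool_rot: [0.001, 0.805, 0.593, -0.001]
contact_force: [8.4, -16.9, -37.8]
width: 26.5
```

Run:
```python
from rig import vision
import cv2,numpy as np
s=vision.camera("scene");cv2.imwrite("pics/scene1.png",s)
def c(im,x,y): return cv2.resize(im[y-37:y+38,x-33:x+33],(396,450),interpolation=cv2.INTER_CUBIC)
cv2.imwrite("pics/crop2.png",np.clip(np.hstack([c(s,358,245),c(s,239,218)])*1.5,0,255).astype(np.uint8))
```

```text
(no output)
```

View pics/crop2.png

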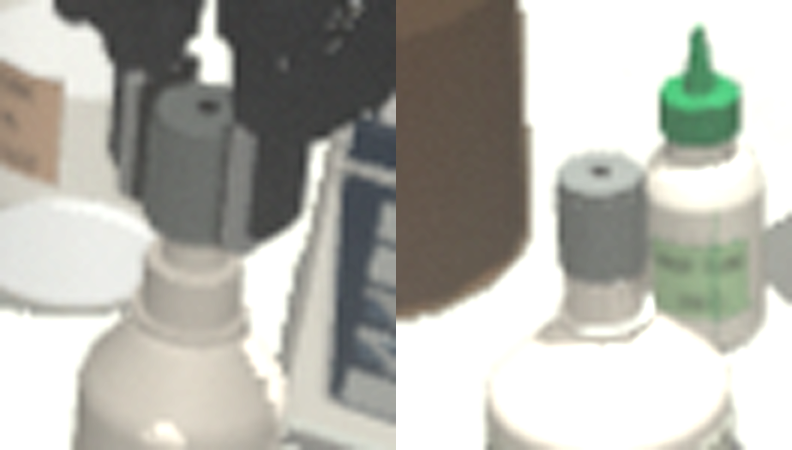

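The tall cap now shows the stem gap, and it hit its stop with 38 N. The short cap sits down on its neck. Next I'll release and lift clear.

>>> play_rows(plan=[[[0,0,0],[0,0,0]],[[0,0,0],[0,0,0]],[[0,0,0],[0,0,0]],[[0,0,0],[0,0,0]],[[0,0,0],[0,0,0]]], hand=60)

```text
clock: 9.88
eef_pos: [441.7, -418.1, 170.5]
tool_rot: [0.0, 0.805, 0.594, -0.0]
contact_force: [-0.2, -0.2, 0.1]
width: 60.1
```

>>> play_rows(plan=[[[0,0,-6],[0,0,0]],[[0,0,-25],[0,0,0]],[[0,0,-50],[0,0,0]],[[0,0,-75],[0,0,0]],[[0,0,-90],[0,0,0]],[[0,0,-90],[0,0,0]],[[0,0,-90],[0,0,0]]])

```text
clock: 10.75
eef_pos: [441.5, -418.0, 259.8]
tool_rot: [-0.0, 0.805, 0.594, -0.0]
contact_force: [0.7, -0.7, -0.9]
width: 60.2
```

Run:
```python
from h import *
import cv2
s=readout.get_state();print(s["clock"],s["eef_pos"],s["contact_force"],s["width"])
s=vision.camera("scene");t=vision.camera("top")
def c(im,x,y): return cv2.resize(im[y-25:y+25,x-33:x+33],(396,300),interpolation=cv2.INTER_CUBIC)
cv2.imwrite("pics/crop3.png",np.clip(np.vstack([np.hstack([c(s,358,240),c(s,239,218)]),np.hstack([c(t,335,228),c(t,222,210)])])*1.5,0,255).astype(np.uint8))
```

```text
10.75 [ 441.5092318  -418.01724759  259.79791182] [ 0.65830916 -0.6881641  -0.93568739] 60.177174924338885
```

View pics/crop3.png

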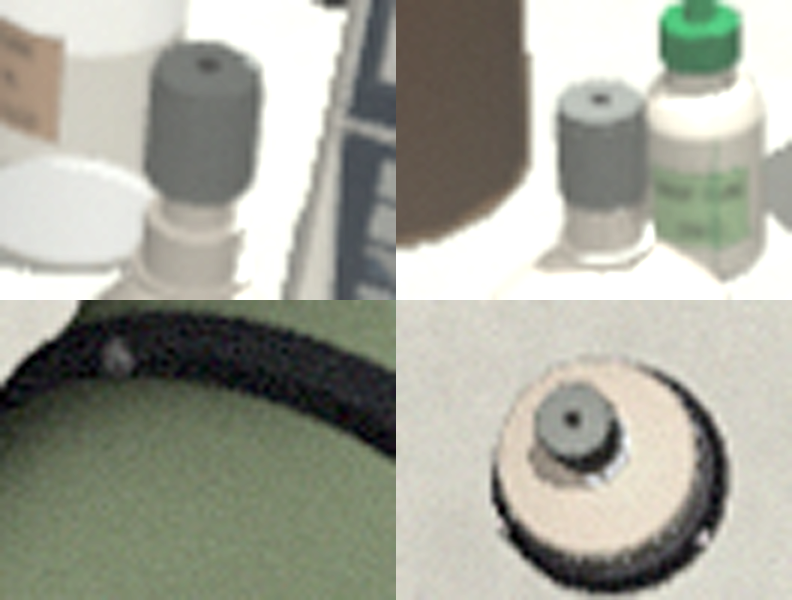

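The scene crop shows the tall cap's hole at (359.1,225.4), with the stem gap visible. The short cap's hole is at (239.6,209.1) in the scene view and (218.0,204.3) in the top view, with no gap under the cap. I'll check both heights and hand in.

Run:
```python
from h import *
from rig import arm
e,d=ray("scene",359.1,225.4);h=d[:2]
k=np.dot(np.array([440.5,-420.4])-e[:2],h)/(h@h);zt=(e+k*d)[2]
S=meet([ray("scene",239.6,209.1),ray("top",218.0,204.25)])[0]
print("tall top",zt,"short top",S)
if zt>198.5 and S[2]<138: print(arm.finish_job())
```

```text
tall top 201.447196941718 short top [ 487.7795996  -164.83166795  135.05120195]
the job is handed in; nothing more can be done
None
```

The job is handed in: the tall bottle's cap is open and the short bottle's cap is shut. The robot finished clear of both at 10.75 s, well inside the 32 s limit. The interface gives no verdict, so these are my own measurements.

- **Short cap (shut):** I pressed it down with the closed fingers until it stopped hard at z = 135.3 mm with about 70 N. The cap top measured 144.5 mm before and 135.1 mm after, and no gap shows under it.
- **Tall cap (open):** I gripped it with 60 N and pulled up until it hit its stop at about 38 N. The cap top went from 191.3 mm to 201.4 mm and stayed there after release, with the stem showing. The wrist and arm hid it from the top camera by then, so that last height comes from the scene view plus the position I had measured earlier.
- **Clear of the scene:** the fingers were open to 60 mm, the tool was about 58 mm above the tall cap, and the measured force was about zero.

One reading was off: the grip width read 26.4 to 27.0 mm on a cap said to be 28 mm across. The cap still moved up with the fingers, so this did no harm. No other check failed or disagreed.

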